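Unlock and open the dust drawer of the grinding extractor

TASK

Take the panel key (the one with the flat rectangular bow) out of the key rack, put it into the lock on the dust extractor's deck and, feeling gently for the hidden slot, get it fully home; then turn it clockwise to its stop to free the bolt, and pull the dust drawer well open by its handle, leaving the key standing home and turned in the lock. Do not force the key, and leave everything else where it is.

Things in the scene. Friction and masses are not known exactly. Their poses are not given: they have to be found in the camera images.
- panel_key: Steel panel key, 83 mm long, upright in one of the rack's holes (which one varies). Origin: middle of the tongue's end face, its lowest point; z up the key. Tongue 14 (x) x 4.5 (y) x 9 mm long; barrel 16 mm round from z 9 to 49, its lower 3 mm chamfered to 13 mm; flat rectangular bow 34 (x) x 14 (y), from z 49 to 83 mm. About 90 g. The rack's other two keys have T-bars instead of a bow.
- bow (a point): Grip point in the panel key's bow, 71 mm above the key's origin: with the TCP here the fingertips are 3 mm above the bow's foot. Pinch the bow across the key's y (14 mm thick). Axes as the key's.
- key_rack: Wooden key rack fixed to the bench, 190 (x) x 56 (y) x 40 mm high; origin: centre of its underside. Three blind holes of 19 mm, 26 mm deep, at x = -60, 0, 60 mm on its centre line. The panel key's tip stands on a hole's floor, 14 mm above the bench, its x axis within 0.15 rad of the rack's.
- extractor: Bench-top dust extractor fixed to the bench: grey steel housing 260 deep (x) x 280 wide (y), deck 150 mm high; fan casing and motor on the rear of the deck (x over 30 mm, up to 235 mm high). Origin: centre of its underside. x points from the drawer face (x = -138 mm) to the back.
- keyhole (a point): Quarter-turn lock on the deck at x -70, y +75 mm of the extractor: centre of the bore's mouth in a 40 mm square steel bezel, 156 mm above the bench; axes as the extractor's. The bore, 18.4 mm round, ends 14 mm down on the face of a hidden follower with a slot 15.6 x 6.2 mm for the key's tongue. Key home: tip 23 mm below the mouth, shoulder on the follower.
- follower_face (a point): Centre of the follower's face, 14 mm down the bore; axes as the extractor's. Locked, the slot's long side stands an unknown 0.25 to 0.6 rad clockwise (from above) of x; the tongue drops in within about 0.1 rad of it. Home, the key turns clockwise against about 0.06 N m; bolt free at about 1.2 rad from x, stop at 1.45; the key has 0.1 rad of play. Keep under 25 N.
- drawer (a joint): How far the dust drawer is open, m: 0 shut, 0.11 at its stop. It slides towards -x of the extractor against about 3 N of friction and stays where it is left; while bolted it moves only 2 to 4 mm.
- drawer_handle (a point): Middle of the drawer's bar handle: round bar 12 mm thick, 110 mm long along the extractor's y, 47 mm in front of the drawer face, 112 mm above the bench and 38 mm below the deck; free room behind, above and below it. Moves with the drawer; axes as the extractor's.
- chuck_key: Bystander: drill chuck key with a slim steel T-bar, 80 mm tall, in the rack. Origin: its lower end.
- hex_key: Bystander: hex key with a black T-grip 76 mm long, 92 mm tall, in the rack. Origin: its lower end.
- flange: Bystander: steel wheel flange, ring 60 mm across, 12 mm thick, lying on the extractor's deck. Origin: centre of its underside.
- grinding_wheel: Bystander: dark grey grinding wheel 125 mm across, 20 mm thick, lying on the bench. Origin: centre of its underside.
- wheel_carton: Bystander: cardboard carton 90 x 90 x 45 mm. Origin: centre of its underside.
- wheel_dresser: Bystander: star wheel dresser, about 190 mm long along x, 35 mm high. Origin: underside, near its middle.
- v_block: Bystander: steel V-block 70 x 50 x 42 mm. Origin: centre of its underside.
- paste_tin: Bystander: round tin 72 mm across, 55 mm high. Origin: centre of its underside.
Not all that is in view belongs to the job. Leave any red or turquoise look-alike of the panel_key alone.

How it is judged:
By the outcome, as a careful person would: the job done as asked, in the order asked, and still so for the second after the job is handed in, with the robot touching nothing.
It also fails if it takes over 61 s, if anything falls off the work surface, if the arm or the gripper's body presses on something with over 40 N, if the wrist force passes 120 N, or if a joint passes its speed limit or range.

ROBOT

A 7-joint arm with a two-finger parallel gripper is mounted at the origin on the work surface. World frame = base frame: x ahead of the robot, y to its left, z up, the work surface at z = 0. Lengths are in m, angles in rad, forces in N, time in s.
With the tool pointing down it reaches from about 0.4 to 0.85 m from the base axis. Payload 4.5 kg.
Tool frame: the origin (TCP) lies between the finger pads, 19 mm behind the fingertips; this is the grasp point; z points along the fingers, y is the line along which they close (so a half turn about z gives the same grasp; the last joint's range is limited). The gripper opens to 88 mm and grips with 3 to 60 N. Pads are 18 mm wide; open, the fingers measure 123 mm over their backs; the gripper's body (75 mm by 187 mm) begins 45 mm behind the grasp point.
Start: joints at [1.339, 0.689, -0.195, 1.565, 0.157, 0.902, -0.215], TCP at [0.164, -0.603, 0.257] pointing down, gripper open.
Joint ranges: [-3.01, 3.01], [-0.46, 2.08], [-1.47, 1.51], [0.13, 2.56], [-1, 4.14], [0.04, 2.09], [-2.66, 2.66]. Speed limits (rad/s): [2.57, 2.57, 3.14, 3.14, 3.14, 3.14, 3.14].

INTERFACE

Orientations are given as a unit quaternion [x, y, z, w].
In Python, from plant import get_state, snapshot, camera_params, finish_job gives the robot as it stands.
- The arm moves only by the tool handwheel, called after "Request:" as name(argument=value, ...) on one line, values as JSON. Schema: {"type":"object","properties":{"segments":{"type":"array","items":{"type":"number"},"minItems":7,"maxItems":70},"clamp_n":{"type":"number"},"only":{"type":"string"},"quiet":{"type":"boolean"},"lines":{"type":"string"}},"required":["segments"],"additionalProperties":false}. segments is one flat list of numbers that holds 1 to 10 rows one after another, with no inner brackets; each row has 7 numbers: the opening from 0.0 (shut) to 1.0 (fully open), then dx, dy, dz in parts of the range, where 1.0 means 100 cm, then a rotation vector rx, ry, rz in a scale on which 1.0 is 360 degrees; each row is the pose to reach, as a shift and turn from the pose commanded when the call began, along the tool's axes at that moment; what a row does not reach only later rows make up. A row lasts 1/10 s, in which the tool goes at most 0.05 m and 0.15 rad, less where a joint would pass 70% of its speed; a pose out of reach is approached as far as the arm can. The fingers move at their own pace and stop on an object; clamp_n is the grip in N (left out, the last holds). Time passes only in rows, so rows that do not move let the fingers close. The tool returns the time, the measured TCP pose, the force, the opening and the grip force at its end. only (a regular expression) keeps the lines of the reply that match it, lines (a string "A,B") keeps lines A to B, and quiet returns only ok. No shift or turn number may pass 1 either way. Input that does not fit is refused with a message, and nothing moves.
- get_state(): the state, without advancing time (a new reading comes with each control period).
- snapshot(name): name is "side" or "top"; returns (picture, depth): 480x640x3 uint8, red, green, blue; 480x640 float32, m along the optical axis (not along the pixel's ray), 0 where there is no reading.
- camera_params(name): a dict with "fx", "fy", "cx", "cy" (pixels), "rvec" (rotation vector, rad) and "tvec" (3), from world to camera coordinates, as OpenCV has them. Camera axes: x right, y down, z forward; pixel columns grow to the right and rows downward; lengths in m; the calibration is good to about 2 mm. A picture is of the moment at which its call begins. camera_params takes no time and is no camera call.
- finish_job(): hands the job in; it is judged then, once.
The state is a dict: "clock": time; "q": joint angles; "qd": joint speeds; "joint_torque": joint torques, N m; "tool_pos": TCP position; "eef_rot": TCP orientation; "contact_force": force on the tool from outside, world axes, zero at the start; "moment": the same for the moment, N m; "opening": opening from 0.0 (shut) to 1.0 (fully open); "finger_force": force on a finger pad.
Only numpy, scipy, OpenCV 4.12 (cv2) and the standard library are available. Lean on these libraries where they do the work, as an engineer would, in place of code of your own. Each camera call takes 0.05 s, during which the arm holds its last target. There are 200 camera calls.

## Working session

There is one attempt and no reset: what is moved stays moved. The work goes in short steps, Python scripts to look and compute and a tool call to move; the robot and the scene stay as the last step left them, time stands still between calls to the robot, and variables do not carry over. Pictures are saved under pics/ and viewed, at most 10 in all, crops included, and the job is handed in when it is done.

```bash
mkdir -p pics
```

Create h.py:
```python
import numpy as np, cv2
from plant import get_state, snapshot, camera_params, finish_job
from scipy.spatial.transform import Rotation as R
def cam(n):
    c=camera_params(n);K=np.array([[c['fx'],0,c['cx']],[0,c['fy'],c['cy']],[0,0,1]])
    return K,R.from_rotvec(np.ravel(c['rvec'])).as_matrix(),np.ravel(c['tvec'])
def px2w(n,u,v,d):
    K,Rm,t=cam(n);return Rm.T@(np.linalg.inv(K)@[u,v,1]*d-t)
def ray(n,u,v):
    K,Rm,t=cam(n);o=-Rm.T@t;r=Rm.T@np.linalg.inv(K)@[u,v,1];return o,r
def atz(n,u,v,z):
    o,r=ray(n,u,v);return o+r*(z-o[2])/r[2]
def tri(n1,p1,n2,p2):
    o,r=ray(n1,*p1);o2,r2=ray(n2,*p2)
    s=np.linalg.lstsq(np.c_[r,-r2],o2-o,rcond=None)[0]
    a=o+r*s[0];b=o2+r2*s[1];return (a+b)/2,np.linalg.norm(a-b)
def proj(n,p):
    K,Rm,t=cam(n);q=K@(Rm@np.asarray(p)+t);return q[:2]/q[2]
def save(n,f):
    im,d=snapshot(n);cv2.imwrite(f'pics/{f}.png',im[:,:,::-1]);np.save(f'pics/{f}.npy',d);return im,d
```

Run:
```python
from h import *
for n in('top','side'):
    save(n,n+'0');K,Rm,t=cam(n);print(n,K[0,0],-Rm.T@t,Rm[2])
s=get_state();print(s)
```

```text
top 508.62054797635477 [ 0.43973499 -0.01166246  1.28664124] [ 0.10299202  0.01634055 -0.99454795]
side 623.970893359103 [0.41544125 0.95195065 1.09183223] [ 0.10746911 -0.70552707 -0.70048694]
{'clock': 0.1, 'q': array([ 1.33879425,  0.68992143, -0.1945116 ,  1.56624321,  0.15730585,
        0.90248671, -0.21505845]), 'qd': array([-1.18416315e-03, -1.73099523e-03,  5.17722823e-04, -4.31806678e-03,
       -1.04065377e-03, -5.89482196e-04,  5.62497609e-05]), 'joint_torque': array([-3.23545348e-03, -5.28498924e+01, -1.27159685e+00, -1.53837669e+01,
       -5.26064762e-02,  1.98329471e-03,  5.63484184e-05]), 'tool_pos': array([ 0.16399055, -0.60254431,  0.25667583]), 'eef_rot': array([ 9.91173660e-01,  1.32567264e-01, -1.73503220e-04, -8.15650016e-04]), 'contact_force': array([ 0.67372707, -0.87155822, -0.27430914]), 'moment': array([-0.00242597, -0.01743803, -0.01968703]), 'finger_force': 0.0, 'opening': 1.0030801424354374}
```

View pics/top0.png

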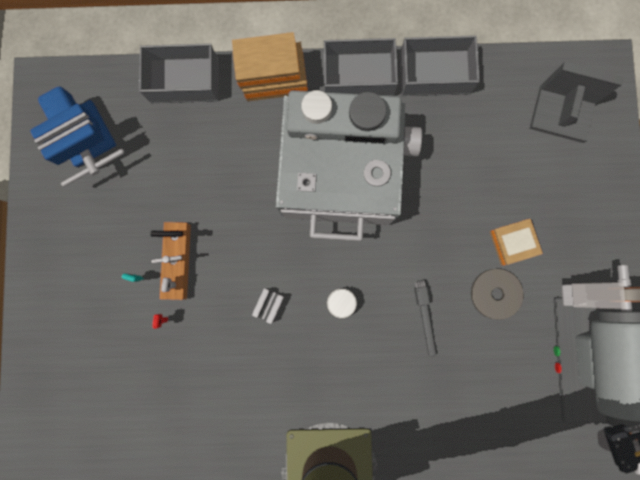

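View pics/side0.png

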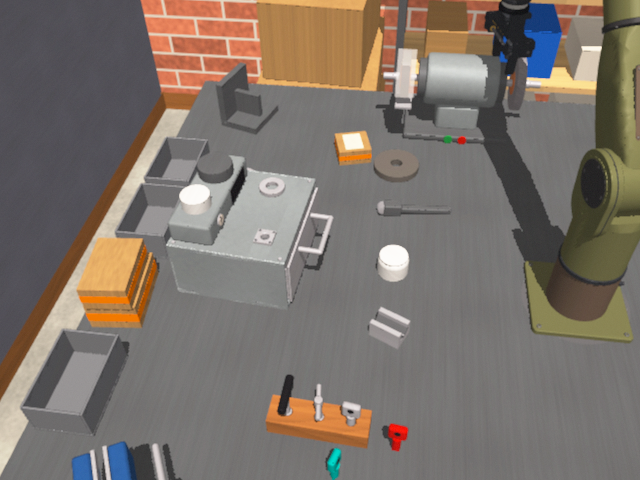

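Top view: the rack is at (175,260), holding a black T-grip (167,233), a slim T-bar (167,259) and a third steel key (165,285). There is a turquoise look-alike at (130,278) and a red one at (157,320), both lying outside the rack. The extractor's lock bezel is at (307,182), the flange at (377,173) and the handle at (337,237). I'll enlarge the candidates and the lock.

Run:
```python
import cv2,numpy as np
t=cv2.imread('pics/top0.png');s=cv2.imread('pics/side0.png')
def c(im,x,y,w,h):return cv2.resize(im[y:y+h,x:x+w],(400,300),interpolation=cv2.INTER_CUBIC)
a=np.vstack([np.hstack([c(t,130,220,80,60*1+20-20) if 0 else c(t,125,232,80,60+0),c(s,300,385,80,60)]),np.hstack([c(t,280,160,80,60),c(s,230,210,80,60)])])
cv2.imwrite('pics/crop1.png',a)
```

```text
(no output)
```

View pics/crop1.png

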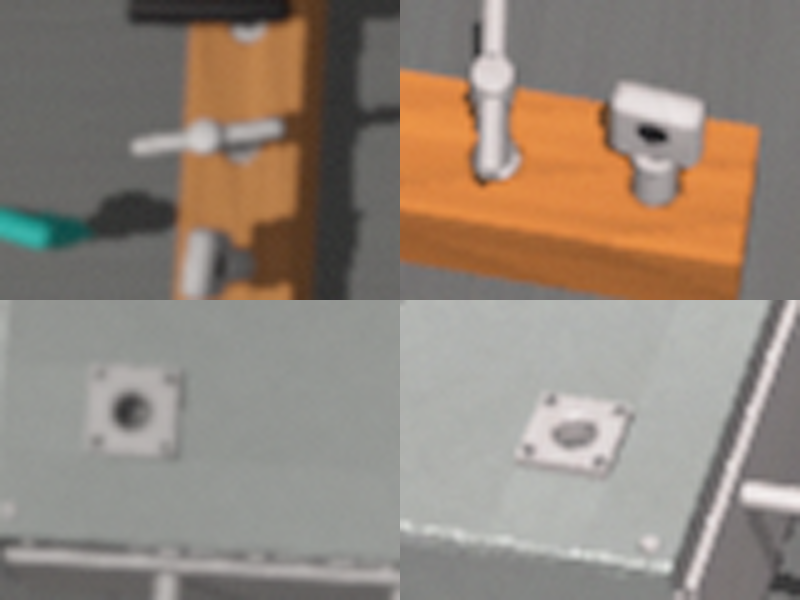

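The crop confirms it: the steel key with the flat rectangular bow (with a hole through it) is at top (165,285) / side (352,405). The other two in the rack are T-bars, and the coloured ones are decoys. The bore is at top (306.6,182.2) / side (265.6,236.8).

Run:
```python
from h import *
np.set_printoptions(precision=4,suppress=True)
print('bow top',tri('top',(165.6,285),'side',(351.6,404.8)))
print('bore',tri('top',(306.6,182.2),'side',(265.6,236.8)))
print('handle',[atz('top',u,v,.118) for u,v in((311,236),(362,239))])
for n in('top','side'):
    d=np.load(f'pics/{n}0.npy');K,Rm,t=cam(n);v,u=np.mgrid[:480,:640]
    P=((np.stack([(u-K[0,2])/K[0,0]*d,(v-K[1,2])/K[1,1]*d,d],-1)-t)@Rm)
    P=P[d>0]
    def box(lo,hi,x0,x1,y0,y1,nm):
        m=(P[:,2]>lo)&(P[:,2]<hi)&(P[:,0]>x0)&(P[:,0]<x1)&(P[:,1]>y0)&(P[:,1]<y1);Q=P[m]
        if len(Q)<3:print(n,nm,len(Q));return
        print(n,nm,len(Q),'z',np.median(Q[:,2]),'mean',Q[:,:2].mean(0),cv2.minAreaRect(Q[:,:2].astype(np.float32)))
        return Q
    b=tri('top',(165.6,285),'side',(351.6,404.8))[0];k=tri('top',(306.6,182.2),'side',(265.6,236.8))[0]
    box(.035,.045,b[0]-.08,b[0]+.22,b[1]-.08,b[1]+.08,'rack')
    box(.145,.1525,k[0]-.08,k[0]+.13,k[1]-.25,k[1]+.1,'deck')
    box(.1535,.159,k[0]-.03,k[0]+.03,k[1]-.03,k[1]+.03,'bezel')
    box(.090,.103,b[0]-.03,b[0]+.03,b[1]-.03,b[1]+.03,'bowtop')
    box(.055,.103,b[0]-.03,b[0]+.03,b[1]-.03,b[1]+.03,'bow')
    box(.105,.125,k[0]-.16,k[0]-.09,k[1]-.2,k[1]+.05,'handle')
```

```text
bow top (array([0.4596, 0.3745, 0.0919]), np.float64(5.684684204290796e-05))
bore (array([0.6828, 0.0355, 0.1524]), np.float64(0.002574430041243045))
handle [array([0.5648, 0.0292, 0.118 ]), array([ 0.5551, -0.0883,  0.118 ])]
top rack 1320 z 0.039807178344478625 mean [0.5208 0.3716] ((0.49792325496673584, 0.3749449849128723), (0.05851788446307182, 0.23712033033370972), 87.55497741699219)
top deck 7206 z 0.14939796860103652 mean [ 0.7004 -0.0396] ((0.7209261059761047, -0.04185494780540466), (0.2805989980697632, 0.20667357742786407), 85.20013427734375)
top bezel 212 z 0.15590909650488144 mean [0.684  0.0373] ((0.6818719506263733, 0.038117315620183945), (0.057839639484882355, 0.05559152737259865), 6.81599760055542)
top bowtop 82 z 0.09548666305218778 mean [0.4613 0.3754] ((0.46083733439445496, 0.37599003314971924), (0.014249291270971298, 0.030490240082144737), 88.66706848144531)
top bow 133 z 0.093064545575469 mean [0.4608 0.3734] ((0.46100372076034546, 0.37516069412231445), (0.01587063819169998, 0.030926676467061043), 88.91930389404297)
top handle 373 z 0.11637479874325671 mean [ 0.56
[... 419 characters left out ...]
9325752258), 85.01927947998047)
side bezel 221 z 0.15593144873399628 mean [0.6827 0.0364] ((0.6839771270751953, 0.034161198884248734), (0.05689465254545212, 0.0570833757519722), 0.11103956401348114)
side bowtop 139 z 0.09634102652961811 mean [0.4594 0.3783] ((0.45949187874794006, 0.37686455249786377), (0.015256000682711601, 0.03308410570025444), 75.60357666015625)
side bow 294 z 0.08893795496209908 mean [0.4595 0.3805] ((0.4597611725330353, 0.3778092861175537), (0.017382638528943062, 0.03351254761219025), 78.22455596923828)
side handle 340 z 0.11710602558290062 mean [ 0.5677 -0.0271] ((0.5718661546707153, -0.030416570603847504), (0.12823744118213654, 0.040221694856882095), 89.51217651367188)
```

Careful with the scale: turns go in shares of 360 degrees. That gives: -0.8 rad / 6.2832 = -0.1273.

Request:
handwheel(segments=[1,0.39,-0.156,-0.09,0,0,-0.1273,1,0.39,-0.156,-0.09,0,0,-0.1273,1,0.39,-0.156,-0.09,0,0,-0.1273,1,0.39,-0.156,-0.09,0,0,-0.1273,1,0.39,-0.156,-0.09,0,0,-0.1273,1,0.39,-0.156,-0.09,0,0,-0.1273,1,0.39,-0.156,-0.09,0,0,-0.1273,1,0.39,-0.156,-0.09,0,0,-0.1273,1,0.39,-0.156,-0.09,0,0,-0.1273,1,0.39,-0.156,-0.09,0,0,-0.1273], clamp_n=40)

```text
clock: 1.1
tool_pos: [0.5042, -0.3449, 0.3482]
eef_rot: [0.859, 0.512, 0.003, 0.0]
contact_force: [0.3, 0.1, -0.1]
opening: 0.996
finger_force: 0.0
```

Add to h.py:
```python
def go(p,yaw):
    """tool-frame shift/turn to reach world p with tool x at yaw (tool down)"""
    s=get_state();r=R.from_quat(s['eef_rot']);x=r.as_matrix()[:,0];y0=np.arctan2(x[1],x[0])
    tgt=R.from_euler('z',yaw)*R.from_euler('x',np.pi)
    print('clock',s['clock'],'yaw',y0,'q7',s['q'][6],'shift',np.round(r.inv().apply(np.array(p)-s['tool_pos']),4),'rot',np.round((r.inv()*tgt).as_rotvec(),4))
```

```bash
python3 -c "
from h import *
go([.4602,.3765,.25],3.1)
go([.5,.1,.33],2)"
```

```text
clock 1.1 yaw 1.074785419583 q7 -0.2079509568635609 shift [ 0.6131 -0.3823  0.0999] rot [ 6.1000e-03 -1.0000e-04 -2.0252e+00]
clock 1.1 yaw 1.074785419583 q7 -0.2079509568635609 shift [ 0.3892 -0.2155  0.0193] rot [ 0.0045 -0.0028 -0.9252]
```

Scaled: -0.93 rad / 6.2832 = -0.148.

Request:
handwheel(segments=[1,0.389,-0.2155,0.02,0.0007,-0.0005,-0.148,1,0.389,-0.2155,0.02,0.0007,-0.0005,-0.148,1,0.389,-0.2155,0.02,0.0007,-0.0005,-0.148,1,0.389,-0.2155,0.02,0.0007,-0.0005,-0.148,1,0.389,-0.2155,0.02,0.0007,-0.0005,-0.148,1,0.389,-0.2155,0.02,0.0007,-0.0005,-0.148,1,0.389,-0.2155,0.02,0.0007,-0.0005,-0.148,1,0.389,-0.2155,0.02,0.0007,-0.0005,-0.148,1,0.389,-0.2155,0.02,0.0007,-0.0005,-0.148,1,0.389,-0.2155,0.02,0.0007,-0.0005,-0.148])

```text
clock: 2.1
tool_pos: [0.4979, 0.1014, 0.3276]
eef_rot: [0.538, 0.843, -0.0, -0.002]
contact_force: [-0.1, -0.5, -0.4]
opening: 0.997
finger_force: 0.0
```

```bash
python3 -c "
from h import *
go([.4602,.3765,.2],3.09)"
```

```text
clock 2.1 yaw 2.0063742823283572 q7 -0.2729432430761667 shift [0.2649 0.0823 0.1282] rot [-1.0000e-03 -4.7000e-03 -1.0836e+00]
```

Scaled: -1.084 rad / 6.2832 = -0.1725.

Request:
handwheel(segments=[1,0.265,0.0823,0.128,-0.0002,-0.0007,-0.1725,1,0.265,0.0823,0.128,-0.0002,-0.0007,-0.1725,1,0.265,0.0823,0.128,-0.0002,-0.0007,-0.1725,1,0.265,0.0823,0.128,-0.0002,-0.0007,-0.1725,1,0.265,0.0823,0.128,-0.0002,-0.0007,-0.1725,1,0.265,0.0823,0.128,-0.0002,-0.0007,-0.1725,1,0.265,0.0823,0.128,-0.0002,-0.0007,-0.1725,1,0.265,0.0823,0.128,-0.0002,-0.0007,-0.1725,1,0.265,0.0823,0.128,-0.0002,-0.0007,-0.1725,1,0.265,0.0823,0.128,-0.0002,-0.0007,-0.1725])

```text
clock: 3.1
tool_pos: [0.4656, 0.3674, 0.199]
eef_rot: [0.034, 0.999, -0.003, 0.001]
contact_force: [-0.2, -0.7, 1.2]
opening: 0.999
finger_force: 0.0
```

```bash
python3 -c "
from h import *
go([.4602,.3765,.085],3.09)
im,d=save('side','s1')
p=proj('side',[.46,.376,.15]);print(p)
c=im[320:470,260:460];cv2.imwrite('pics/s1c.png',cv2.resize(c,(800,600),interpolation=3)[:,:,::-1])"
```

```text
clock 3.1 yaw 3.0744379101803743 q7 0.07145055833282547 shift [0.0062 0.0094 0.1139] rot [-0.006   0.0012 -0.0156]
[351.89305478 387.99596434]
```

View pics/s1c.png

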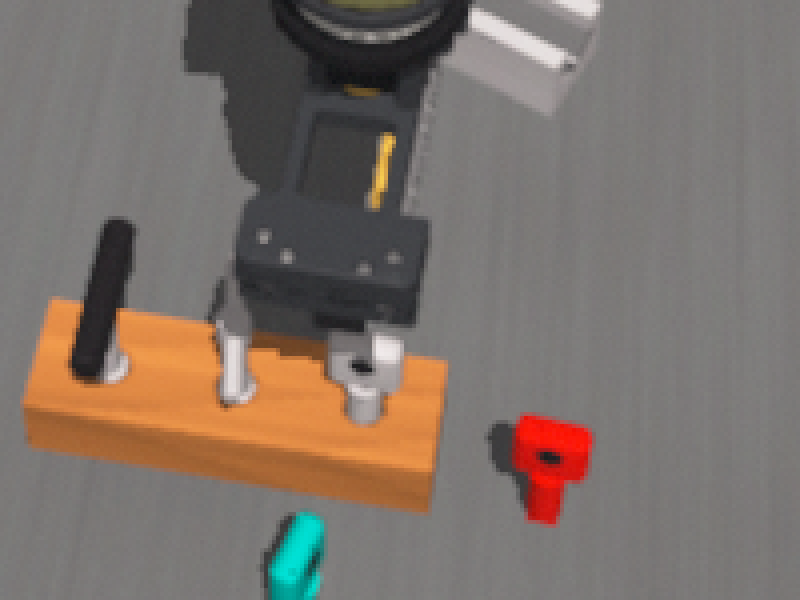

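The view shows the gripper above the bow, which is at about (366,355) in the crop. The fingers straddle it and are clear of the chuck key. Descending.

Scaled: -0.016 rad / 6.2832 = -0.0025.

Request:
handwheel(segments=[1,0.006,0.0094,0.03,-0.001,0.0002,-0.0025,1,0.006,0.0094,0.06,-0.001,0.0002,-0.0025,1,0.006,0.0094,0.09,-0.001,0.0002,-0.0025,1,0.006,0.0094,0.09,-0.001,0.0002,-0.0025,1,0.006,0.0094,0.09,-0.001,0.0002,-0.0025])

```text
clock: 3.65
tool_pos: [0.4593, 0.3785, 0.1095]
eef_rot: [0.024, 1.0, 0.001, -0.0]
contact_force: [0.1, -0.4, 0.5]
opening: 1.001
finger_force: 0.0
```

```bash
python3 -c "
from h import *
a=atz('side',267,421.5,.04);b=atz('side',367.5,437,.04);print(a,b,np.arctan2(*(a-b)[1::-1]))
go([.4602,.3765,.085],3.09)"
```

```text
[0.6126362 0.3986433 0.04     ] [0.42673094 0.40499269 0.04      ] -0.03414063633328118
clock 3.65 yaw 3.0941756086646337 q7 -0.03212969419961821 shift [-0.001  -0.002   0.0245] rot [ 0.0013 -0.0006  0.0042]
```

Scaled: 0.004 rad / 6.2832 = 0.0006.

Request:
handwheel(segments=[1,-0.001,-0.002,0.0245,0.0002,0,0.0006,1,-0.001,-0.002,0.0245,0.0002,0,0.0006,0.1,-0.001,-0.002,0.0245,0.0002,0,0.0006,0.1,-0.001,-0.002,0.0245,0.0002,0,0.0006,0.1,-0.001,-0.002,0.0245,0.0002,0,0.0006,0.1,-0.001,-0.002,0.0245,0.0002,0,0.0006,0.1,-0.001,-0.002,0.0245,0.0002,0,0.0006,0.1,-0.001,-0.002,0.0245,0.0002,0,0.0006,0.1,-0.001,-0.002,0.0245,0.0002,0,0.0006], clamp_n=40)

```text
clock: 4.55
tool_pos: [0.4597, 0.3769, 0.0843]
eef_rot: [0.025, 1.0, 0.0, -0.0]
contact_force: [-0.0, -0.1, -0.0]
opening: 0.387
finger_force: 0.0
```

Request:
handwheel(segments=[0,0,0,0,0,0,0,0,0,0,0,0,0,0,0,0,0,0,0,0,0,0,0,0,0,0,0,0,0,0,0,0,0,0,0,0,0,0,0,0,0,0], clamp_n=40)

```text
clock: 5.15
tool_pos: [0.4597, 0.3769, 0.0842]
eef_rot: [0.025, 1.0, 0.0, -0.0]
contact_force: [-0.3, 0.7, -0.1]
opening: 0.156
finger_force: 40.0
```

Request:
handwheel(segments=[0,0,0,-0.02,0,0,0,0,0,0,-0.04,0,0,0,0,0,0,-0.08,0,0,0,0,0,0,-0.12,0,0,0,0,0,0,-0.16,0,0,0,0,0,0,-0.196,0,0,0,0,0,0,-0.196,0,0,0,0,0,0,-0.196,0,0,0])

```text
clock: 5.95
tool_pos: [0.46, 0.3766, 0.2805]
eef_rot: [0.025, 1.0, 0.0, 0.0]
contact_force: [-0.6, -0.7, -1.6]
opening: 0.154
finger_force: 40.0
```

```bash
python3 -c "
from h import *
go([.683,.0363,.275],np.pi-.085-.3)"
```

```text
clock 5.95 yaw 3.09166427815056 q7 0.16086678277320662 shift [-0.2397 -0.3288  0.0054] rot [0.0005 0.     0.3351]
```

Scaled: 0.335 rad / 6.2832 = 0.0533.

Request:
handwheel(segments=[0,-0.24,-0.329,0,0,0,0.0533,0,-0.24,-0.329,0,0,0,0.0533,0,-0.24,-0.329,0,0,0,0.0533,0,-0.24,-0.329,0,0,0,0.0533,0,-0.24,-0.329,0,0,0,0.0533,0,-0.24,-0.329,0,0,0,0.0533,0,-0.24,-0.329,0,0,0,0.0533,0,-0.24,-0.329,0,0,0,0.0533,0,-0.24,-0.329,0,0,0,0.0533,0,-0.24,-0.329,0,0,0,0.0533])

```text
clock: 6.95
tool_pos: [0.6831, 0.0333, 0.2769]
eef_rot: [0.193, 0.981, -0.001, -0.002]
contact_force: [-1.0, 0.3, -1.0]
opening: 0.154
finger_force: 40.0
```

Request:
handwheel(segments=[0,0,0,0.02,0,0,0,0,0,0,0.02,0,0,0,0,0,0,0.02,0,0,0,0,0,0,0.02,0,0,0])

```text
clock: 7.35
tool_pos: [0.683, 0.0377, 0.2604]
eef_rot: [0.19, 0.982, 0.0, -0.0]
contact_force: [1.0, -0.6, -1.3]
opening: 0.154
finger_force: 40.0
```

Run:
```python
from h import *
go([.683,.0363,.24],np.pi-.085-.3)
for n in('side','top'):
    im,d=save(n,n+'2');p=proj(n,[.683,.0363,.18]).astype(int);print(n,p)
    x,y=p[0]-50,p[1]-38;c=cv2.resize(im[y:y+75,x:x+100],(800,600),interpolation=2);cv2.imwrite(f'pics/{n}2c.png',c[:,:,::-1]);print(x,y)
```

```text
clock 7.35 yaw 2.7586965205349365 q7 0.5681290561451813 shift [-0.0006 -0.0013  0.0204] rot [ 0.0008 -0.001   0.0021]
side [263 227]
213 189
top [305 180]
255 142
```

View pics/side2c.png

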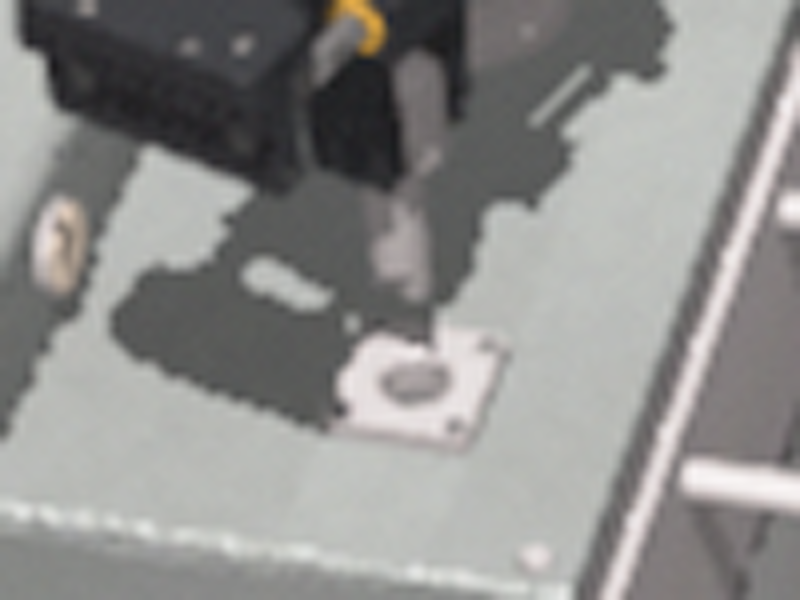

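The side crop shows the key barrel above the lock: its foot is at about (403,275), the tongue tip at about (417,295) and the bore at (415,382). I'll compare these with projections.

Run:
```python
from h import *
t=get_state()['tool_pos'];x0,y0=213,189
f=lambda p:np.round((proj('side',p)-[x0,y0]+.5)*8-.5,1)
for h in(0,.009,.012,.049): 
    p=t-[0,0,.0702-h];print(h,f(p))
yw=-.385
for s in(-1,1): print('tongue end',f(t-[0,0,.0702]+s*.007*np.array([np.cos(yw),np.sin(yw),0])))
for b in([.683,.0363,.156],[.684,.0363,.156],[.683,.0373,.156]):print('bore',f(b))
im=cv2.imread('pics/side2.png');c=cv2.resize(im[205:245,245:285],(600,600),interpolation=2);c=np.clip(c*1.6,0,255).astype('uint8')
im=cv2.imread('pics/top2.png');d=cv2.resize(im[162:202,285:325],(200,200),interpolation=2)
c[:200,400:]=d
cv2.imwrite('pics/c3.png',c)
```

```text
0 [404.7 286. ]
0.009 [401.8 261. ]
0.012 [400.9 252.6]
0.049 [388.9 147. ]
tongue end [427. 295.]
tongue end [382.5 277. ]
bore [417.  377.4]
bore [413.4 377.1]
bore [416.3 380.1]
```

View pics/c3.png

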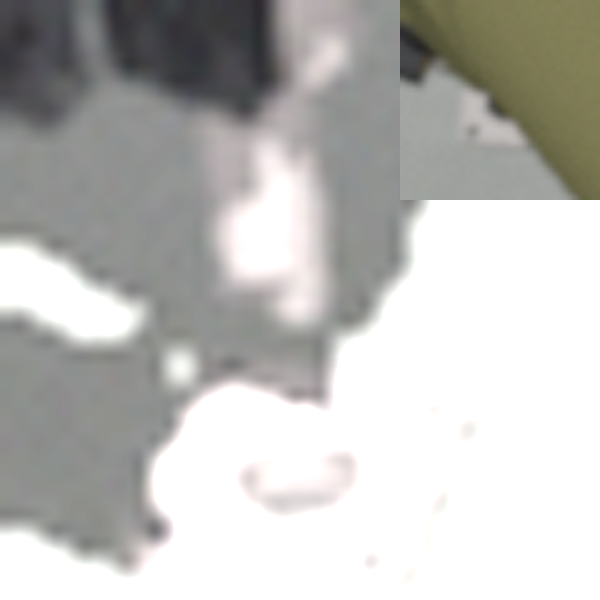

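Run:
```python
from h import *
print(atz('side',264.8,236.3,.156),atz('top',306.2,181.8,.156))
go([.6832,.0373,.226],np.pi-.085-.3)
```

```text
[0.68242599 0.03793021 0.156     ] [0.68425846 0.03631847 0.156     ]
clock 7.45 yaw 2.7577198879036513 q7 0.5681928108925414 shift [0.0002 0.0001 0.0347] rot [ 0.0008 -0.0002  0.0011]
```

Scaled: 0.001 rad / 6.2832 = 0.0002.

Request:
handwheel(segments=[0,0,0,0.015,0.0002,0,0,0,0,0,0.03,0.0002,0,0,0,0,0,0.03,0.0002,0,0,0,0,0,0.03,0.0002,0,0,0,0,0,0.033,0.0002,0,0,0,0,0,0.035,0.0002,0,0,0,0,0,0.0365,0.0002,0,0,0,0,0,0.0365,0.0002,0,0])

```text
clock: 8.25
tool_pos: [0.6831, 0.0363, 0.2233]
eef_rot: [0.191, 0.982, -0.0, -0.001]
contact_force: [-0.3, -0.3, 0.7]
opening: 0.154
finger_force: 40.0
```

Request:
handwheel(segments=[0,0,0,0.002,0,0,0,0,0,0,0.004,0,0,0,0,0,0,0.005,0,0,0,0,0,0,0.005,0,0,0])

```text
clock: 8.65
tool_pos: [0.683, 0.0363, 0.2181]
eef_rot: [0.191, 0.982, -0.0, -0.001]
contact_force: [0.3, -0.6, -0.7]
opening: 0.156
finger_force: 40.0
```

Request:
handwheel(segments=[0,0,0,0.001,0,0,0,0,0,0,0.002,0,0,0,0,0,0,0.003,0,0,0,0,0,0,0.003,0,0,0])

```text
clock: 9.05
tool_pos: [0.6831, 0.0363, 0.2152]
eef_rot: [0.191, 0.982, -0.0, -0.001]
contact_force: [0.3, 0.6, 0.1]
opening: 0.159
finger_force: 40.0
```

```bash
python3 -c "
from h import *
go([.6832,.0373,.226],np.pi-.085-.3)"
```

```text
clock 9.05 yaw 2.7568336686650574 q7 0.5348445330706229 shift [ 0.0003  0.001  -0.0108] rot [-0.0011 -0.0013  0.0002]
```

Request:
handwheel(segments=[0,0,0,0.001,0,0,0,0,0,0,0.002,0,0,0,0,0,0,0.003,0,0,0,0,0,0,0.003,0,0,0])

```text
clock: 9.45
tool_pos: [0.6831, 0.0363, 0.2121]
eef_rot: [0.191, 0.982, -0.0, -0.001]
contact_force: [0.0, -0.2, -0.7]
opening: 0.157
finger_force: 40.0
```

Request:
handwheel(segments=[0,0,0,0.0005,0,0,0,0,0,0,0.001,0,0,0,0,0,0,0.001,0,0,0])

```text
clock: 9.75
tool_pos: [0.6831, 0.0364, 0.2113]
eef_rot: [0.191, 0.982, -0.0, -0.001]
contact_force: [0.1, 0.0, -0.3]
opening: 0.153
finger_force: 40.0
```

Request:
handwheel(segments=[0,0,0,0.0005,0,0,0,0,0,0,0.001,0,0,0,0,0,0,0.001,0,0,0])

```text
clock: 10.05
tool_pos: [0.6832, 0.0364, 0.2103]
eef_rot: [0.191, 0.982, -0.0, -0.001]
contact_force: [0.6, 0.1, 0.0]
opening: 0.155
finger_force: 40.0
```

Request:
handwheel(segments=[0,0,0,0.0005,0,0,0,0,0,0,0.001,0,0,0,0,0,0,0.001,0,0,0])

```text
clock: 10.35
tool_pos: [0.6832, 0.0363, 0.2093]
eef_rot: [0.191, 0.982, -0.0, -0.001]
contact_force: [-0.6, 0.7, -1.3]
opening: 0.153
finger_force: 40.0
```

Request:
handwheel(segments=[0,0,0,0.0005,0,0,0,0,0,0,0.001,0,0,0,0,0,0,0.0015,0,0,0,0,0,0,0.0015,0,0,0])

```text
clock: 10.75
tool_pos: [0.6831, 0.0364, 0.2078]
eef_rot: [0.191, 0.982, -0.0, -0.001]
contact_force: [-0.8, 0.5, -0.8]
opening: 0.156
finger_force: 40.0
```

Request:
handwheel(segments=[0,0,0,0.0005,0,0,0,0,0,0,0.001,0,0,0,0,0,0,0.0015,0,0,0,0,0,0,0.0015,0,0,0])

```text
clock: 11.15
tool_pos: [0.6831, 0.0364, 0.2063]
eef_rot: [0.191, 0.982, -0.0, -0.001]
contact_force: [0.1, -0.3, -0.5]
opening: 0.156
finger_force: 40.0
```

Request:
handwheel(segments=[0,0,0,0.0005,0,0,0,0,0,0,0.001,0,0,0,0,0,0,0.0015,0,0,0,0,0,0,0.0015,0,0,0])

```text
clock: 11.55
tool_pos: [0.6831, 0.0364, 0.2048]
eef_rot: [0.191, 0.982, -0.0, -0.001]
contact_force: [0.7, 1.3, -1.0]
opening: 0.156
finger_force: 40.0
```

Request:
handwheel(segments=[0,0,0,0.0005,0,0,0,0,0,0,0.001,0,0,0,0,0,0,0.0015,0,0,0,0,0,0,0.0015,0,0,0])

```text
clock: 11.95
tool_pos: [0.6832, 0.0363, 0.2033]
eef_rot: [0.191, 0.982, -0.0, -0.001]
contact_force: [-0.5, -0.3, -2.0]
opening: 0.156
finger_force: 40.0
```

Request:
handwheel(segments=[0,0,0,0.0005,0,0,0,0,0,0,0.001,0,0,0,0,0,0,0.001,0,0,0])

```text
clock: 12.25
tool_pos: [0.6833, 0.0364, 0.2031]
eef_rot: [0.191, 0.982, -0.0, -0.0]
contact_force: [-1.0, -1.0, 5.2]
opening: 0.154
finger_force: 40.0
```

The key is home: contact came at a depth matching 23 mm, at 5 N. Turning clockwise.

Scaled: 0.3 rad / 6.2832 = 0.0477.

Request:
handwheel(segments=[0,0,0,-0.0005,0,0,0.008,0,0,0,-0.0005,0,0,0.0191,0,0,0,-0.0005,0,0,0.0318,0,0,0,-0.0005,0,0,0.0477,0,0,0,-0.0005,0,0,0.0477])

```text
clock: 12.75
tool_pos: [0.6837, 0.037, 0.2032]
eef_rot: [0.336, 0.942, 0.0, 0.0]
contact_force: [1.4, 1.0, 1.6]
opening: 0.155
finger_force: 40.0
```

```bash
python3 -c "
from h import *
go([.6832,.0363,.203],np.pi-.085-1.45);print(get_state()['moment'])"
```

```text
clock 12.75 yaw 2.4568667757534124 q7 0.26437059181076866 shift [-0.     -0.0009  0.0002] rot [ 6.000e-04 -2.000e-04  8.503e-01]
[ 0.33044071 -0.42005093 -0.01444514]
```

Scaled: 0.4 rad / 6.2832 = 0.0637.

Request:
handwheel(segments=[0,0,0,0,0,0,0.0159,0,0,0,0,0,0,0.0318,0,0,0,0,0,0,0.0477,0,0,0,0,0,0,0.0637,0,0,0,0,0,0,0.0637])

```text
clock: 13.25
tool_pos: [0.6841, 0.0373, 0.2032]
eef_rot: [0.515, 0.857, 0.001, 0.0]
contact_force: [2.4, 1.9, 0.6]
opening: 0.156
finger_force: 40.0
```

Request:
handwheel(segments=[0,0,0,0,0,0,0.0159,0,0,0,0,0,0,0.0318,0,0,0,0,0,0,0.0477,0,0,0,0,0,0,0.0573,0,0,0,0,0,0,0.0573])

```text
clock: 13.75
tool_pos: [0.6844, 0.0372, 0.2032]
eef_rot: [0.66, 0.751, 0.001, 0.0]
contact_force: [3.6, 2.4, -0.9]
opening: 0.155
finger_force: 40.0
```

```bash
python3 -c "
from h import *
go([.6832,.0363,.203],np.pi-.085-1.45);print(get_state()['moment'])"
```

```text
clock 13.75 yaw 1.7005453241667716 q7 -0.3789271632974748 shift [-0.0007 -0.0013  0.0002] rot [ 0.0019 -0.0009  0.094 ]
[ 0.55913889 -1.20204985  0.0398629 ]
```

Scaled: 0.05 rad / 6.2832 = 0.008.

Request:
handwheel(segments=[0,0,0,0,0,0,0.008,0,0,0,0,0,0,0.0159,0,0,0,0,0,0,0.0159])

```text
clock: 14.05
tool_pos: [0.6845, 0.0372, 0.2033]
eef_rot: [0.697, 0.718, 0.001, 0.0]
contact_force: [4.3, 2.5, -0.5]
opening: 0.155
finger_force: 40.1
```

```bash
python3 -c "
from h import *
go([.6832,.0363,.203],np.pi-.085-1.45);print(get_state()['moment'])"
```

```text
clock 14.05 yaw 1.600519710327931 q7 -0.46236445338261456 shift [-0.0009 -0.0013  0.0003] rot [ 0.0021 -0.0012 -0.0061]
[ 0.56537165 -1.27594023  0.04645082]
```

Request:
handwheel(segments=[0,0,0,0,0,0,0.008,0,0,0,0,0,0,0.0111,0,0,0,0,0,0,0.0111])

```text
clock: 14.35
tool_pos: [0.6846, 0.0371, 0.2033]
eef_rot: [0.721, 0.693, 0.001, 0.0]
contact_force: [4.8, 2.3, -0.1]
opening: 0.157
finger_force: 40.1
```

```bash
python3 -c "
from h import *
go([.6832,.0363,.203],np.pi-.085-1.45);print(get_state()['moment'])"
```

```text
clock 14.35 yaw 1.5310175930598895 q7 -0.5200734244149182 shift [-0.0009 -0.0014  0.0003] rot [ 0.0022 -0.0013 -0.0756]
[ 0.57960377 -1.30117418  0.08528166]
```

Scaled: 0.06 rad / 6.2832 = 0.0095.

Request:
handwheel(segments=[0,0,0,0,0,0,0.0048,0,0,0,0,0,0,0.0095,0,0,0,0,0,0,0.0095])

```text
clock: 14.65
tool_pos: [0.6846, 0.0371, 0.2033]
eef_rot: [0.742, 0.671, 0.001, 0.0]
contact_force: [5.3, 1.9, -0.0]
opening: 0.157
finger_force: 40.1
```

```bash
python3 -c "
from h import *
go([.6832,.0363,.203],np.pi-.085-1.45);print(get_state()['moment'])"
```

```text
clock 14.65 yaw 1.4707754485386526 q7 -0.5700083298013439 shift [-0.0009 -0.0014  0.0003] rot [ 0.0023 -0.0013 -0.1358]
[ 0.51743099 -1.34313297  0.04062634]
```

Scaled: 0.06 rad / 6.2832 = 0.0095.

Request:
handwheel(segments=[0,0,0,0,0,0,0.0048,0,0,0,0,0,0,0.0095,0,0,0,0,0,0,0.0095])

```text
clock: 14.95
tool_pos: [0.6847, 0.0371, 0.2033]
eef_rot: [0.761, 0.648, 0.001, 0.0]
contact_force: [5.9, 1.8, -0.0]
opening: 0.155
finger_force: 40.1
```

```bash
python3 -c "
from h import *
go([.6832,.0363,.203],np.pi-.085-1.45);print(get_state()['moment'])
im,d=save('side','s4');c=cv2.resize(im[190:265,213:313],(800,600),interpolation=2);cv2.imwrite('pics/s4c.png',c[:,:,::-1])"
```

```text
clock 14.95 yaw 1.4110307954626087 q7 -0.6194807960651739 shift [-0.001  -0.0014  0.0003] rot [ 0.0025 -0.0014 -0.1956]
[ 0.46241567 -1.37572539  0.07505247]
```

View pics/s4c.png

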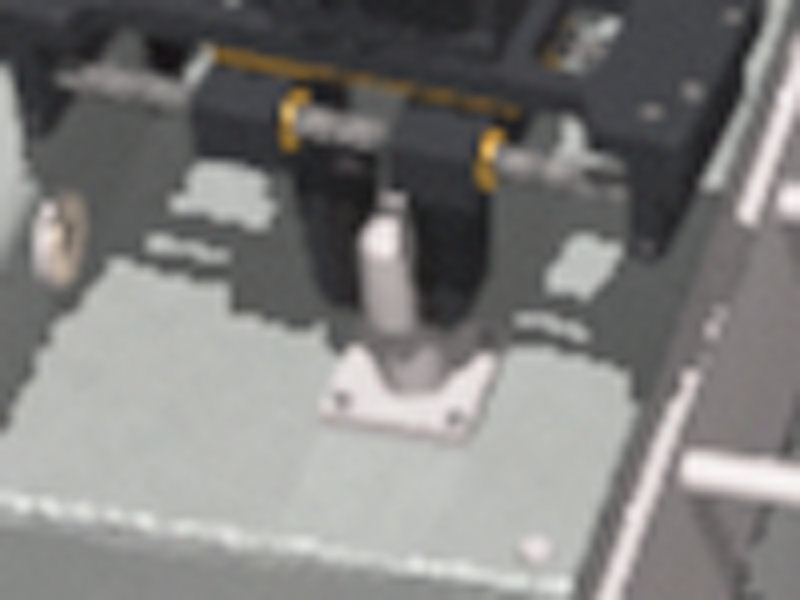

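The key stands in the bore with its bow edge-on to the camera at (390,270), so it has turned past a quarter and is at its stop. I'll release it and rise.

Request:
handwheel(segments=[0.45,0,0,0,0,0,0,0.45,0,0,0,0,0,0,0.45,0,0,0,0,0,0,0.45,0,0,0,0,0,0,0.45,0,0,0,0,0,0,0.45,0,0,0,0,0,0,0.45,0,0,-0.03,0,0,0,0.45,0,0,-0.06,0,0,0,0.45,0,0,-0.1,0,0,0,0.45,0,0,-0.1,0,0,0])

```text
clock: 16.0
tool_pos: [0.6861, 0.0375, 0.3092]
eef_rot: [0.763, 0.647, 0.004, 0.002]
contact_force: [0.2, 0.6, -0.2]
opening: 0.452
finger_force: 0.0
```

Run:
```python
from h import *
c=.5*(atz('top',311,237,.112)+atz('top',362,239.5,.112));print(c)
for u,v in((311,214),(336,237)):print(atz('top',u,v,.118))
im,d=save('side','s5');c=cv2.resize(im[185:260,213:313],(400,300),interpolation=2)
im,d=save('top','t5');e=cv2.resize(im[162:252,290:410],(400,300),interpolation=2);cv2.imwrite('pics/s5c.png',np.hstack([c,e])[:,:,::-1])
```

```text
[ 0.55884374 -0.02964833  0.112     ]
[0.61617839 0.02816853 0.118     ]
[ 0.56115735 -0.02854334  0.118     ]
```

View pics/s5c.png

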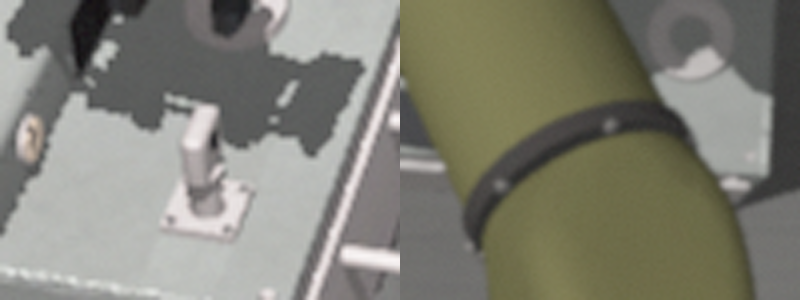

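The key stands in the bezel, turned edge-on, and the arm is clear above it. Next is the handle, for which I have two agreeing estimates at about (0.561,-0.029).

```bash
python3 -c "
from h import *
print(tri('top',(336.5,238),'side',(317,236)))
go([.5615,-.0285,.24],np.pi-.085-np.pi/2)"
```

```text
(array([ 0.57069319, -0.02920427,  0.10276633]), np.float64(0.020600898935525393))
clock 16.1 yaw 1.4068811777131713 q7 -0.5699028633778639 shift [-0.0841 -0.1099  0.0638] rot [ 0.0008  0.0002 -0.0789]
```

Scaled: -0.079 rad / 6.2832 = -0.0126.

Request:
handwheel(segments=[0.45,-0.084,-0.11,0,0,0,-0.0126,0.45,-0.084,-0.11,0,0,0,-0.0126,0.45,-0.084,-0.11,0,0,0,-0.0126,0.45,-0.084,-0.11,0,0,0,-0.0126,0.45,-0.084,-0.11,0.06,0,0,-0.0126,0.45,-0.084,-0.11,0.06,0,0,-0.0126,0.45,-0.084,-0.11,0.06,0,0,-0.0126])

```text
clock: 16.8
tool_pos: [0.5597, -0.0284, 0.2409]
eef_rot: [0.736, 0.677, -0.003, -0.002]
contact_force: [0.3, -0.4, 0.9]
opening: 0.448
finger_force: 0.0
```

Run:
```python
from h import *
ux=np.array([np.cos(-.085),np.sin(-.085),0]);uy=np.array([-ux[1],ux[0],0]);h=np.array([.5615,-.0285,.112])
im=cv2.imread('pics/side0.png')[195:270,270:370];c=cv2.resize(im,(800,600),interpolation=2)
for s in(-.055,0,.055):
    p=(proj('side',h+s*uy)-[270,195]+.5)*8-.5;cv2.circle(c,tuple(int(i) for i in p),6,(0,0,255),2);print(p)
cv2.imwrite('pics/h.png',c)
go([.5615,-.0285,.119],np.pi-.085-np.pi/2)
```

```text
[489.67837926 184.90221387]
[447.65479858 316.77786504]
[403.2652204  456.07833471]
clock 16.8 yaw 1.4866352412644912 q7 -0.5283785414719345 shift [0.0002 0.0026 0.1218] rot [-0.007   0.0009  0.0008]
```

View pics/h.png

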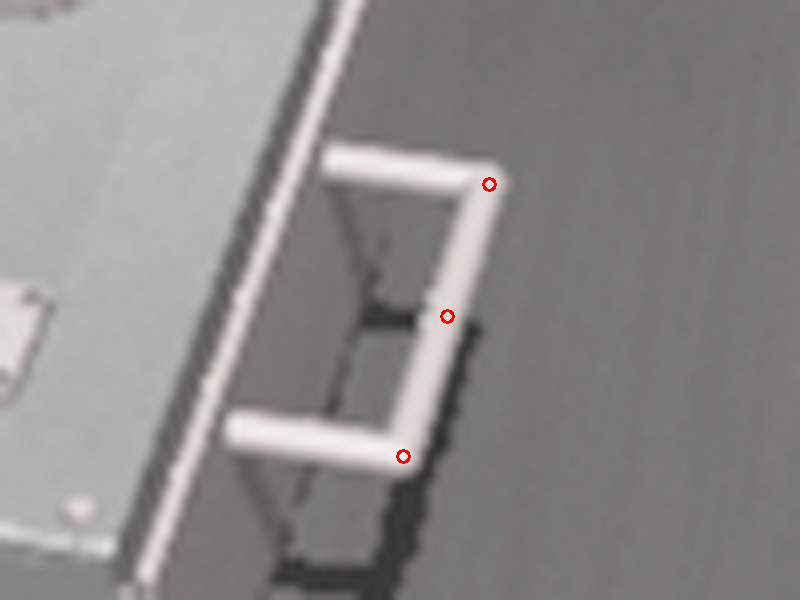

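The projected handle points land on the bar, with the middle at (447,317). Descending.

Careful with the scale: turns go in shares of 360 degrees. That gives: -0.005 rad / 6.2832 = -0.0008.

Request:
handwheel(segments=[0.45,0,0.0015,0.04,-0.0008,0,0,0.45,0,0.0015,0.08,-0.0008,0,0,0.45,0,0.0015,0.1,-0.0008,0,0,0.45,0,0.0015,0.12,-0.0008,0,0,0.45,0,0.0015,0.12,-0.0008,0,0,0.45,0,0.0015,0.12,-0.0008,0,0])

```text
clock: 17.4
tool_pos: [0.5635, -0.0282, 0.124]
eef_rot: [0.736, 0.677, 0.002, 0.002]
contact_force: [0.5, 0.2, 0.1]
opening: 0.447
finger_force: 0.0
```

Request:
handwheel(segments=[0,0,0,0,0,0,0,0,0,0,0,0,0,0,0,0,0,0,0,0,0,0,0,0,0,0,0,0,0,0,0,0,0,0,0], clamp_n=25)

```text
clock: 17.9
tool_pos: [0.563, -0.0288, 0.1238]
eef_rot: [0.737, 0.676, 0.002, 0.002]
contact_force: [0.2, -0.9, 3.9]
opening: 0.125
finger_force: 25.0
```

```bash
python3 -c "
from h import *
s=get_state();go(s['tool_pos']-.095*np.array([np.cos(-.085),np.sin(-.085),0]),np.pi-.085-np.pi/2)"
```

```text
clock 17.9 yaw 1.4856082462603202 q7 -0.6509096846500283 shift [-0.     -0.095  -0.0005] rot [ 0.0055  0.0004 -0.0002]
```

Request:
handwheel(segments=[0,0,-0.005,0,0,0,0,0,0,-0.01,0,0,0,0,0,0,-0.015,0,0,0,0,0,0,-0.015,0,0,0,0])

```text
clock: 18.3
tool_pos: [0.5469, -0.0274, 0.1237]
eef_rot: [0.736, 0.677, 0.001, 0.002]
contact_force: [0.9, 0.3, 6.7]
opening: 0.124
finger_force: 25.0
```

Request:
handwheel(segments=[0,0,-0.01,0,0,0,0,0,0,-0.02,0,0,0,0,0,0,-0.03,0,0,0,0,0,0,-0.04,0,0,0,0,0,0,-0.05,0,0,0,0,0,0,-0.06,0,0,0,0,0,0,-0.07,0,0,0,0,0,0,-0.08,0,0,0,0,0,0,-0.085,0,0,0,0,0,0,-0.085,0,0,0,0])

```text
clock: 19.3
tool_pos: [0.4619, -0.02, 0.1236]
eef_rot: [0.736, 0.677, 0.001, 0.002]
contact_force: [-1.0, -0.8, 12.4]
opening: 0.128
finger_force: 25.0
```

Request:
handwheel(segments=[0.45,0,0,0,0,0,0,0.45,0,0,0,0,0,0,0.45,0,0,0,0,0,0,0.45,0,0,0,0,0,0,0.45,0,0,0,0,0,0,0.45,0,0,-0.04,0,0,0,0.45,0,0,-0.09,0,0,0,0.45,0,0,-0.15,0,0,0,0.45,0,0,-0.15,0,0,0,0.45,0,0,-0.15,0,0,0])

```text
clock: 20.3
tool_pos: [0.463, -0.0203, 0.2741]
eef_rot: [0.737, 0.676, 0.002, 0.003]
contact_force: [1.2, 0.9, -0.1]
opening: 0.449
finger_force: 0.0
```

Run:
```python
from h import *
im,d=save('side','s6');cv2.imwrite('pics/s6.png',cv2.resize(im[110:410,140:540],(800,600),interpolation=2)[:,:,::-1])
```

```text
(no output)
```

View pics/s6.png

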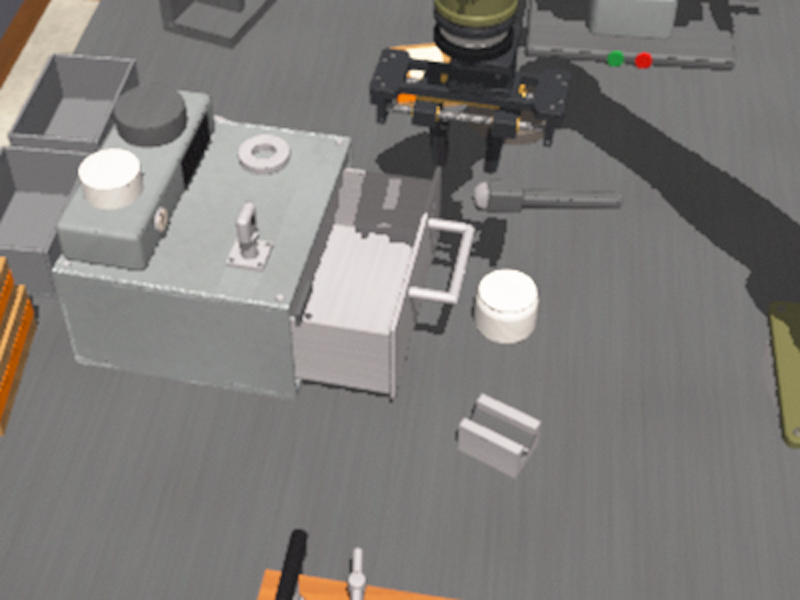

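The drawer is about 100 mm open, with its handle at (465,262). The key stands home and turned at (248,235), the bystanders haven't moved, and the gripper is clear of everything.

```bash
python3 -c "
from plant import finish_job
print(finish_job())"
```

```text
the job is handed in; nothing more can be done
None
```

The job is handed in: the panel key stands home in the lock, turned clockwise to its stop, and the dust drawer is about 100 mm open, at about 20 s on the clock; the stop was judged from the turn angle and the picture, as I felt no clear rise in torque there.

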